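# Build up the marking jig under the laser

## Task

Build up the jig for laser marking on the framed jig plate, one part at a time from the bottom up and in this order: the thick block flat inside the plate's frame, the thin spacer centred and square on the block, the round cup open side up and centred on the spacer, and last the flanged hub standing on its flange on the floor of the cup. Leave the screwdriver, the power supply and the safety glasses where they are.

Things in the scene. Friction and masses are not known exactly. Their poses are not given: they have to be found in the camera images.
- jig: Fixed jig plate: a steel slab 140 (x) x 120 (y) x 16 mm, small dark holes along its edges, with a low rectangular frame of dark rails on top. The rails are 8 mm wide and rise 8 mm above the slab; they enclose a flat seat 104 mm (along x) by 80 mm (along y), centred. Origin: centre of the underside, on the table; z up.
- jig_seat (a point): Centre of the seat inside the frame, on the slab's top face, 16 mm above the table; axes as jig.
- block: Thick loose metal block 84 (x) x 60 (y) x 40 mm high, about 0.5 kg, lying flat, four small dark screw holes on its top. Origin: centre of its underside; x along the long side, z up. Grip it across the 60 mm sides.
- spacer: Thin loose metal plate 76 (x) x 56 (y) x 14 mm high, about 0.16 kg, lying flat, with four small screw holes and a dark round dimple of 18 mm in the middle of its top. Origin: centre of its underside; x along the long side, z up. Grip it across the 56 mm sides.
- cup: Loose round dark steel cup, straight-sided, outer diameter 62 mm, 30 mm high, wall 3 mm (inner diameter 56 mm), floor 6 mm thick, about 0.15 kg, standing open side up. Origin: centre of its underside; z up. Grip it across its outside.
- cup_floor (a point): Centre of the cup's inner floor, 6 mm above the cup's underside; z up.
- hub: Loose brass hub, about 0.22 kg, standing on its flange: round flange 40 mm in diameter and 14 mm high, above it a round neck 24 mm in diameter up to 46 mm total height. Origin: centre of the flange's underside; z up. Grip it by the neck.
- driver: Bystander: a screwdriver 180 mm long lying on the table beyond the work; leave alone. Origin: on the tool, at table height; x along it.
- psu: Bystander: a grey power supply box 70 x 110 x 34 mm; leave alone. Origin: centre of the underside.
- glasses: Bystander: green-framed clear safety glasses, 136 mm wide, 120 mm deep, 41 mm high; leave alone. Origin: at table height, mid-width, under the lenses; x towards the ends of the temples.
Not all that is in view belongs to the job. What is shaped like the cup but green is not meant. What is shaped like the block but blue is not meant.

How it is judged (in metres and radians):
On the way, in this order (a step that is already met when the one before it is completed fails the run):
1. the thick block lies flat and square inside the frame of the jig plate, released (horizontal distance between block and jig_seat below 0.017 m and z of block in the frame of jig_seat between -0.004 and 0.004 m and angle between block's own z axis and vertical below 0.08 rad and angle between the x axis of block and the x axis of jig, either way round below 0.2 rad and contact force between block and the fingers below 0.3 N and linear speed of block below 0.02 m/s and angular speed of block below 0.2 rad/s), for 0.2 s.
2. the thin spacer lies flat, centred and square on the block, released (horizontal distance between spacer and block below 0.014 m and z of spacer in the frame of block between 0.036 and 0.044 m and angle between spacer's own z axis and vertical below 0.08 rad and angle between the x axis of spacer and the x axis of block, either way round below 0.2 rad and contact force between spacer and the fingers below 0.3 N and linear speed of spacer below 0.02 m/s and angular speed of spacer below 0.2 rad/s), for 0.2 s.
3. the cup stands open side up, centred on the spacer, released (horizontal distance between cup and spacer below 0.014 m and z of cup in the frame of spacer between 0.01 and 0.018 m and angle between cup's own z axis and vertical below 0.08 rad and contact force between cup and the fingers below 0.3 N and linear speed of cup below 0.02 m/s and angular speed of cup below 0.2 rad/s), for 0.2 s.
4. the hub stands on its flange on the floor of the cup, released (horizontal distance between hub and cup_floor below 0.011 m and z of hub in the frame of cup_floor between -0.004 and 0.004 m and angle between hub's own z axis and vertical below 0.08 rad and contact force between hub and the fingers below 0.3 N and linear speed of hub below 0.02 m/s and angular speed of hub below 0.2 rad/s), for 0.2 s.
At the end, for the whole second after the job is handed in: All released, at rest, level within 0.08 rad, heights within 4 mm: block in the frame (centre within 17 mm, square within 0.2 rad), spacer on block (14 mm, 0.2 rad), cup upright on spacer (14 mm), hub on its flange on the cup floor (11 mm) (all of step 1 and all of step 2 and all of step 3 and all of step 4); the robot touches nothing.
It fails at once if screwdriver moved more than 30 mm (distance of driver from where it was at the start of the episode above 0.03 m).
It fails at once if power supply moved more than 30 mm (distance of psu from where it was at the start of the episode above 0.03 m).
It fails at once if safety glasses moved more than 30 mm (distance of glasses from where it was at the start of the episode above 0.03 m).
It also fails if it takes over 120 s, if anything falls off the work surface, if the arm or the gripper's body presses on something with over 40 N, if the wrist force passes 120 N, or if a joint passes its speed limit or range.

## Robot

A 7-joint arm with a two-finger parallel gripper is mounted at the origin on the work surface. World frame = base frame: x ahead of the robot, y to its left, z up, the work surface at z = 0. Lengths are in mm, angles in rad, forces in N, time in s.
With the tool pointing down it reaches from about 350 to 900 mm from the base axis. Payload 7.2 kg.
Tool frame: the origin (TCP) lies at the very end of the fingers, on their centre line; the grasp point (between the pads) lies 19 mm behind it; z points along the fingers, y is the line along which they close (so a half turn about z gives the same grasp; the last joint's range is limited). The gripper opens to 88 mm and grips with 3 to 60 N. Pads are 20 mm wide; open, the fingers measure 115 mm over their backs; the gripper's body (75 mm by 178 mm) begins 61 mm behind the grasp point.
Start: joints at [-1.296, 0.411, -0.013, 1.596, 0.006, 1.134, -0.082], TCP at [210.088, 588.636, 222.653] pointing down, gripper open.
Joint ranges: [-2.95, 2.95], [-0.29, 1.99], [-1.47, 1.44], [0.14, 2.54], [-1.03, 4.17], [0.13, 1.85], [-2.86, 2.86]. Speed limits (rad/s): [2.39, 2.39, 3.01, 3.01, 3.14, 3.14, 3.14].

## Interface

Orientations are given as [roll, pitch, yaw] about the fixed x, y, z axes, in that order (R = Rz(yaw) Ry(pitch) Rx(roll)).
In Python, from station import bot gives the robot as it stands.
- The arm moves only by the tool pendant, called in YAML: its name, and indented under it one key for each argument. Schema: {"type":"object","properties":{"increments":{"type":"array","items":{"type":"object","properties":{"dx":{"type":"number"},"dy":{"type":"number"},"dz":{"type":"number"},"wx":{"type":"number"},"wy":{"type":"number"},"wz":{"type":"number"},"aperture":{"type":"number"}},"additionalProperties":false,"required":["aperture"]},"minItems":1,"maxItems":12},"only":{"type":"string"},"quiet":{"type":"boolean"},"lines":{"type":"string"}},"required":["increments"],"additionalProperties":false}. increments is a list of rows, 1 to 12 of them, each an object with the fields dx, dy, dz (the shift in shares of the most that a row can go, 1 being 50 mm), wx, wy, wz (a rotation vector in parts of the range, where 1.0 means pi/2 rad), aperture (the opening from 0.0 (shut) to 1.0 (fully open)); a field left out counts as zero (the opening has to be given); each row shifts and turns the commanded pose from where the row before left it, along the tool's axes as they then stand; what a row does not reach is not made up. A row lasts 1/10 s, in which the tool goes at most 50 mm and 0.15 rad, less where a joint would pass 70% of its speed; a pose out of reach is approached as far as the arm can. The fingers move at their own pace and stop on an object; the grip force is fixed at half the most. Time passes only in rows, so rows that do not move let the fingers close. The tool returns the time, the measured TCP pose, the force, the opening and the grip force at its end. only (a regular expression) keeps the lines of the reply that match it, lines (a string "A,B") keeps lines A to B, and quiet returns only ok. No shift or turn number may pass 1 either way. Input that does not fit is refused with a message, and nothing moves.
- bot.sense(): the state, without advancing time (a new reading comes with each control period).
- bot.grab_frame(name): name is "scene" or "top"; returns (picture, depth): 420x560x3 uint8, red, green, blue; 420x560 float32, mm along the optical axis (not along the pixel's ray), 0 where there is no reading.
- bot.calibration(name): a dict with "K" (3x3 intrinsics, pixels), "eye" and "orientation" of the camera in the world. Camera axes: x right, y up, looking along -z (the intrinsics and any distortion apply to the point x, -y, -z); pixel columns grow to the right and rows downward; lengths in mm; the calibration is good to about 2 mm. A picture is of the moment at which its call begins. calibration takes no time and is no camera call.
- bot.close_job(): hands the job in; it is judged then, once.
Trained networks look in the newest picture that a camera, given by its name, has taken for a name from the list of things; names that differ only in an ending like _2 or _b are one class to them, and where a whole thing is asked for, a point or a joint stands for the part that bears it (a point fixed in the world has none). Each returns a list of dicts, best first, with "p" (0 to 1); they miss things now and then, are a little off and sometimes report something else, mostly with a low value. They report only what shows in the picture. A call takes as long as a camera call. They do not tell look-alikes from the thing itself.
- bot.spot_in(camera, thing): "xyz" ([x, y, z] in mm, in the coordinates of the camera as it stood for that picture, good to about 4 mm: the middle of the surface that is visible of it).
The state is a dict: "clock": time; "joints": joint angles; "joint_vel": joint speeds; "effort": joint torques, N m; "tcp_pos": TCP position; "eef_rot": TCP orientation; "contact_force": force on the tool from outside, world axes, zero at the start; "ft_torque": the same for the moment, N m; "finger_gap": opening from 0.0 (shut) to 1.0 (fully open); "grip_force": force on a finger pad.
Only numpy, scipy, OpenCV 4.12 (cv2) and the standard library are available. Lean on these libraries where they do the work, as an engineer would, in place of code of your own. Each camera call takes 0.05 s, during which the arm holds its last target. There are 200 camera calls.

## Working session

There is one attempt and no reset: what is moved stays moved. The work goes in short steps, Python scripts to look and compute and a tool call to move; the robot and the scene stay as the last step left them, time stands still between calls to the robot, and variables do not carry over. Pictures are saved under pics/ and viewed, at most 14 in all, crops included, and the job is handed in when it is done.

```bash
mkdir -p pics; ls
```

Create h.py:
```python
import numpy as np, cv2
from station import bot
from scipy.spatial.transform import Rotation as R
def rot(o):
    o=np.array(o,float)
    if o.shape==(3,3): return o
    return R.from_euler('xyz',o).as_matrix() if o.size==3 else R.from_quat(o).as_matrix()
def w(cam,p):
    c=bot.calibration(cam); return rot(c["orientation"])@np.array(p)+np.array(c["eye"])
def cloud(cam,d):
    c=bot.calibration(cam);K=np.array(c["K"]);v,u=np.indices(d.shape)
    P=np.stack([(u-K[0,2])/K[0,0]*d,-(v-K[1,2])/K[1,1]*d,-d],-1)
    return P@rot(c["orientation"]).T+np.array(c["eye"])
def pix(cam,P):
    c=bot.calibration(cam);K=np.array(c["K"]);q=rot(c["orientation"]).T@(np.array(P)-np.array(c["eye"]))
    return (K[0,0]*q[0]/-q[2]+K[0,2],-K[1,1]*q[1]/-q[2]+K[1,2]) if 0 else (K[0,0]*q[0]/-q[2]+K[0,2], K[1,1]*q[1]/q[2]+K[1,2])
```

Run:
```python
from h import *
np.set_printoptions(precision=1,suppress=True)
print(bot.calibration("top"),bot.calibration("scene"));print(bot.sense())
for c in ("top","scene"):
    im,d=bot.grab_frame(c); cv2.imwrite(f"pics/{c}0.png",im[...,::-1]); np.savez(f"{c}0.npz",im=im,d=d)
    for t in "jig block spacer cup hub driver psu glasses".split():
        for r in bot.spot_in(c,t): 
            P=w(c,r["xyz"]); print(c,t,round(r["p"],2),P,np.array(pix(c,P)))
```

```text
pics
{'K': array([[450.9,   0. , 278.1],
       [  0. , 450.9, 214. ],
       [  0. ,   0. ,   1. ]]), 'eye': array([ 320.8,  -30.8, 1300.9]), 'orientation': array([ 0.2,  0. , -1.4])} {'K': array([[504.6,   0. , 273. ],
       [  0. , 504.6, 207.6],
       [  0. ,   0. ,   1. ]]), 'eye': array([1134.3, -910.3,  874.2]), 'orientation': array([ 0.9, -0. ,  0.5])}
{'clock': 0.0, 'joints': array([-1.3,  0.4, -0. ,  1.6,  0. ,  1.1, -0.1]), 'joint_vel': array([ 0., -0.,  0.,  0., -0., -0.,  0.]), 'effort': array([ -0. , -58.8,   0.6, -29.1,  -0.1,   0. ,   0. ]), 'tcp_pos': array([210. , 588.1, 221.8]), 'eef_rot': array([-3.1,  0. ,  2.8]), 'contact_force': array([-0.9, -0.2,  0.3]), 'ft_torque': array([-0. ,  0.1,  0.1]), 'grip_force': 0.0, 'finger_gap': 1.0024272602972706}
top jig 0.87 [598.2 131.2  16.6] [235.1 210. ]
top block 0.96 [411.7 116.6  36.8] [230.1 273.6]
top block 0.6 [465.6 -14.1  40.9] [278.9 260. ]
top spacer 0.93 [455.1 298.   20.9] [170.  251.2]
top cup 0.67 [ 505.6 -142.8    3.5] [324.8 253.2]
top cup 0.64 [ 610.6 -137.6    4.9] [326.7 217.7]
top hub 0.58 [ 444.3 -29
[... 182 characters left out ...]
 443.  -297.5   16.3] [377.6 281.2]
top glasses 0.98 [ 681.2 -447.5   35.7] [437.1 204.5]
scene jig 0.61 [609.4 120.2  13.5] [292.3 196.2]
scene block 0.88 [477.1 -27.8  39.4] [224.  200.7]
scene block 0.8 [427.8 100.2  36.1] [235.3 173.9]
scene spacer 0.79 [465.6 296.3  12.5] [279.5 154.3]
scene cup 0.8 [ 611.7 -129.3   15.3] [245.2 246.3]
scene cup 0.8 [ 501.6 -138.3   16. ] [207.6 232.9]
scene cup 0.31 [608.4 118.   17.6] [291.7 195.3]
scene hub 0.79 [ 454.8 -308.7   13.6] [149.2 266.6]
scene driver 0.78 [772.7 -50.3  16.1] [316.8 250.9]
scene psu 0.98 [678.6 369.4  34. ] [350.7 157.4]
scene psu 0.66 [609.8 123.4  13. ] [293.  195.8]
scene glasses 0.81 [ 684.4 -445.1   31.8] [189.6 343.7]
```

View pics/top0.png

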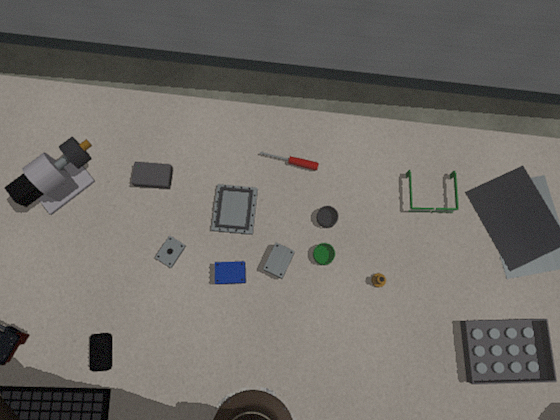

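Run:
```python
from h import *
im=cv2.imread("pics/top0.png"); cv2.imwrite("pics/crop0.png",cv2.resize(im[150:300,140:400],None,fx=3,fy=3,interpolation=2))
np.set_printoptions(precision=1,suppress=True)
z=np.load("top0.npz"); P=cloud("top",z["d"]); im=z["im"]
print(np.median(P[230:240,260:300,2]))
def blob(n,c,lo,hi,r):
    m=(P[...,2]>lo)&(P[...,2]<hi)&(np.hypot(P[...,0]-c[0],P[...,1]-c[1])<r)
    k,l=cv2.connectedComponents(m.astype(np.uint8)); 
    i=1+np.argmax([(l==j).sum() for j in range(1,k)]); q=P[l==i]
    (x,y),(a,b),t=cv2.minAreaRect(q[:,:2].astype(np.float32))
    print(n,len(q),"rect",x,y,a,b,t,"mean",q.mean(0),"ext",q.min(0),q.max(0),"rgb",np.median(im[l==i],0))
blob("jig",(598,131),10,35,110)
blob("blockA",(412,117),30,50,70)
blob("blockB",(466,-14),30,50,70)
blob("spacer",(455,298),8,25,70)
blob("cupA",(506,-140),20,40,60)
blob("cupB",(611,-137),20,40,60)
blob("hub",(444,-295),36,60,50)
blob("hubfl",(444,-295),7,60,50)
```

```text
-0.15867838558142466
jig 1904 rect 601.8952026367188 133.166015625 140.2736053466797 120.62942504882812 1.3594019412994385 mean [600.4 132.5  17.9] ext [531.1  71.7  10.1] [672.9 194.6  31.6] rgb [107. 111. 110.]
blockA 665 rect 414.84515380859375 117.40145111083984 60.14686584472656 83.8219985961914 9.147965431213379 mean [414.4 117.3  39.8] ext [380.9  71.6  30.7] [448.5 163.3  48.1] rgb [ 35.  60. 123.]
blockB 641 rect 465.7691345214844 -14.055683135986328 59.8877067565918 83.77507781982422 71.78837585449219 mean [465.4 -14.   39.8] ext [417.8 -53.7  30.9] [513.3  24.9  48.2] rgb [110. 114. 114.]
spacer 517 rect 455.47576904296875 299.54888916015625 57.79018783569336 75.83423614501953 65.9658432006836 mean [455.1 299.   14.3] ext [411.3 259.    8. ] [499.8 339.3  22.6] rgb [109. 113. 113.]
cupA 89 rect 500.2936096191406 -139.02706909179688 59.661643981933594 60.069740295410156 50.416996002197266 mean [ 500.8 -139.7   28.7] ext [ 470.8 -170.    20.2] [ 531.  -109.5   35.2] rgb [44. 89. 48.]
cupB 93 rect 610.2294311523438 -137.44216918945312 59.26272201538086 62.04648208618164 51.72695541381836 mean [ 610.2 -138.    28.3] ext [ 579.  -168.7   21.6] [ 641.3 -107.4   36. ] rgb [55. 52. 51.]
hub 64 rect 447.4006652832031 -301.29168701171875 21.901674270629883 22.18752098083496 7.855278968811035 mean [ 446.5 -301.1   44.9] ext [ 436.  -312.6   37.1] [ 458.2 -290.2   51.6] rgb [110.5  87.   47. ]
hubfl 159 rect 446.16448974609375 -301.3183288574219 38.76066970825195 36.716880798339844 36.503482818603516 mean [ 445.1 -298.8   26.9] ext [ 427.2 -322.1    7.9] [ 465.3 -281.8   51.6] rgb [109.  84.  45.]
```

View pics/crop0.png

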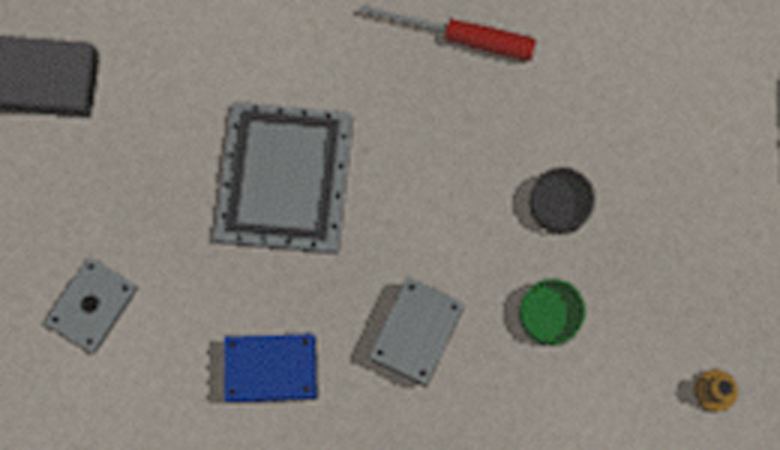

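Add to h.py:
```python
def plan(x,y,z,yaw):
    "tool-axis deltas to TCP xyz with tool down, tool y-axis at world angle yaw(deg, mod 180)"
    s=bot.sense(); Rt=rot(s["eef_rot"]); p=np.array(s["tcp_pos"])
    c=[]
    for k in (0,180,-180,360):
        a=np.radians(yaw+k); Y=np.array([np.cos(a),np.sin(a),0]);Z=np.array([0,0,-1.]);G=np.stack([np.cross(Y,Z),Y,Z],1)
        c.append((R.from_matrix(Rt.T@G).as_rotvec()))
    r=min(c,key=np.linalg.norm)
    print("t",round(s["clock"],2),"tcp",p.round(1),"J7",round(s["joints"][6],2),"tool y ang",round(np.degrees(np.arctan2(Rt[1,1],Rt[0,1])),1),"gap",round(s["finger_gap"]*88,1),"grip",round(s["grip_force"],1))
    print(" delta tool",(Rt.T@(np.array([x,y,z])-p)).round(1),"rotvec",r.round(3),"; after turn",(R.from_rotvec(r).as_matrix().T@Rt.T@(np.array([x,y,z])-p)).round(1))
```

```bash
python3 -c "
from h import *
plan(465.5,-14,120,71.8)"
```

```text
t 0.9 tcp [210.1 588.6 222.7] J7 -0.08 tool y ang 70.4 gap 88.0 grip 0.0
 delta tool [-443.1 -481.7  102.7] rotvec [ 0.    -0.    -0.025] ; after turn [-430.8 -492.7  102.7]
```

Candidates for the block are blue (230,273) and grey (278,260); the grey one is bare metal, so it is meant. Candidates for the cup are green (323,253) and dark (327,217); the dark steel one is meant. The crop confirms both.

Units first: shifts go in shares of 50 mm and turns go in shares of pi/2 rad. So -40 mm is -0.8, -36 mm is -0.72, -0.025 rad / 1.5708 = -0.0159.

pendant:
  increments:
    - {"dx": -0.72, "dy": -0.8, "dz": 0.1, "wz": -0.0159, "aperture": 1}
    - {"dx": -0.72, "dy": -0.8, "dz": 0.1, "aperture": 1}
    - {"dx": -0.72, "dy": -0.8, "dz": 0.1, "aperture": 1}
    - {"dx": -0.72, "dy": -0.8, "dz": 0.1, "aperture": 1}
    - {"dx": -0.72, "dy": -0.8, "dz": 0.1, "aperture": 1}
    - {"dx": -0.72, "dy": -0.8, "dz": 0.1, "aperture": 1}
    - {"dx": -0.72, "dy": -0.8, "dz": 0.1, "aperture": 1}
    - {"dx": -0.72, "dy": -0.8, "dz": 0.1, "aperture": 1}
    - {"dx": -0.72, "dy": -0.8, "dz": 0.1, "aperture": 1}
    - {"dx": -0.72, "dy": -0.8, "dz": 0.1, "aperture": 1}
    - {"dx": -0.72, "dy": -0.8, "dz": 0.1, "aperture": 1}
    - {"aperture": 1}

```text
clock: 2.1
tcp_pos: [431.5, 81.0, 171.8]
eef_rot: [-3.14, 0.002, 2.815]
contact_force: [0.1, 0.3, 0.2]
finger_gap: 1.001
grip_force: 0.0
```

```bash
python3 -c "
from h import *
plan(465.5,-14,120,71.8)"
```

```text
t 2.1 tcp [431.5  81.  171.8] J7 1.01 tool y ang 71.3 gap 88.1 grip 0.0
 delta tool [-62.5 -79.   52. ] rotvec [-0.001  0.002 -0.009] ; after turn [-61.9 -79.6  51.8]
```

In the tool's units: -40 mm is -0.8, -39 mm is -0.78, -0.01 rad / 1.5708 = -0.0064.

pendant:
  increments:
    - {"dx": -0.62, "dy": -0.78, "dz": 0.22, "wz": -0.0064, "aperture": 1}
    - {"dx": -0.62, "dy": -0.8, "dz": 0.22, "aperture": 1}
    - {"aperture": 1}
    - {"aperture": 1}

```text
clock: 2.5
tcp_pos: [463.4, -5.1, 150.2]
eef_rot: [-3.141, -0.001, 2.831]
contact_force: [0.6, 0.3, -0.3]
finger_gap: 0.998
grip_force: 0.0
```

```bash
python3 -c "
from h import *
plan(465.5,-14,14,71.8)"
```

```text
t 2.5 tcp [463.4  -5.1 150.2] J7 1.28 tool y ang 72.2 gap 87.8 grip 0.0
 delta tool [ -4.8  -7.9 136.2] rotvec [-0.    -0.001  0.007] ; after turn [ -4.8  -7.9 136.2]
```

In the tool's units: 40 mm is 0.8, 30 mm is 0.6.

pendant:
  increments:
    - {"dx": -0.1, "dy": -0.16, "dz": 0.6, "aperture": 1}
    - {"dz": 0.8, "aperture": 1}
    - {"dz": 0.4, "aperture": 1}
    - {"aperture": 1}

```text
clock: 2.9
tcp_pos: [463.8, -11.9, 58.4]
eef_rot: [-3.14, -0.005, 2.836]
contact_force: [0.1, 0.8, 0.0]
finger_gap: 0.999
grip_force: 0.0
```

```bash
python3 -c "
from h import *
plan(465.5,-14,14,71.8)"
```

```text
t 2.9 tcp [463.8 -11.9  58.4] J7 1.39 tool y ang 72.5 gap 87.9 grip 0.0
 delta tool [-2.5 -1.5 44.4] rotvec [-0.001 -0.005  0.012] ; after turn [-2.3 -1.5 44.4]
```

In the tool's units: 20 mm is 0.4, 16 mm is 0.32.

pendant:
  increments:
    - {"dx": -0.04, "dy": -0.02, "dz": 0.4, "aperture": 1}
    - {"dz": 0.32, "aperture": 1}
    - {"dz": 0.18, "aperture": 1}
    - {"aperture": 1}
    - {"aperture": 0}
    - {"aperture": 0}
    - {"aperture": 0}
    - {"aperture": 0}
    - {"aperture": 0}
    - {"aperture": 0}
    - {"aperture": 0}
    - {"aperture": 0}

```text
clock: 4.1
tcp_pos: [468.1, -14.7, 16.0]
eef_rot: [3.14, 0.001, 2.834]
contact_force: [-0.8, 2.2, 6.1]
finger_gap: 0.681
grip_force: 30.0
```

```bash
python3 -c "
from h import *
plan(465.5,-14,14,71.8)"
```

```text
t 4.1 tcp [468.1 -14.7  16. ] J7 1.44 tool y ang 72.4 gap 59.9 grip 30.0
 delta tool [ 2.7 -0.1  2. ] rotvec [0.001 0.001 0.01 ] ; after turn [ 2.7 -0.1  2. ]
```

In the tool's units: -30 mm is -0.6, -20 mm is -0.4.

pendant:
  increments:
    - {"dz": -0.4, "aperture": 0}
    - {"dz": -0.6, "aperture": 0}
    - {"dz": -0.6, "aperture": 0}
    - {"dz": -0.3, "aperture": 0}
    - {"aperture": 0}

```text
clock: 4.6
tcp_pos: [468.3, -15.4, 111.9]
eef_rot: [3.14, 0.003, 2.834]
contact_force: [1.1, 0.2, -4.6]
finger_gap: 0.679
grip_force: 30.0
```

```bash
python3 -c "
from h import *
plan(604,133,80,91.4)"
```

```text
t 4.6 tcp [468.3 -15.4 111.9] J7 1.35 tool y ang 72.4 gap 59.7 grip 30.0
 delta tool [-84.3 182.5  32.3] rotvec [ 0.001  0.003 -0.332] ; after turn [-139.3  145.1   31.9]
```

In the tool's units: 30 mm is 0.6, -14 mm is -0.28, -0.11 rad / 1.5708 = -0.07.

pendant:
  increments:
    - {"dx": -0.28, "dy": 0.6, "aperture": 0}
    - {"dx": -0.28, "dy": 0.6, "aperture": 0}
    - {"dx": -0.28, "dy": 0.6, "aperture": 0}
    - {"dx": -0.28, "dy": 0.6, "aperture": 0}
    - {"dx": -0.28, "dy": 0.6, "aperture": 0}
    - {"dx": -0.28, "dy": 0.6, "aperture": 0}
    - {"wz": -0.07, "aperture": 0}
    - {"wz": -0.07, "aperture": 0}
    - {"wz": -0.07, "aperture": 0}
    - {"aperture": 0}
    - {"aperture": 0}

```text
clock: 5.7
tcp_pos: [601.2, 130.3, 108.9]
eef_rot: [-3.141, -0.002, -3.123]
contact_force: [0.5, -0.1, -3.6]
finger_gap: 0.681
grip_force: 30.0
```

```bash
python3 -c "
from h import *
plan(604,133,80,91.4)"
```

```text
t 5.7 tcp [601.2 130.3 108.9] J7 1.43 tool y ang 91.1 gap 60.0 grip 30.0
 delta tool [-2.9  2.6 28.9] rotvec [-0.    -0.002 -0.006] ; after turn [-2.8  2.6 28.9]
```

In the tool's units: 25 mm is 0.5, 20 mm is 0.4.

pendant:
  increments:
    - {"dx": -0.06, "dy": 0.04, "dz": 0.4, "aperture": 0}
    - {"dz": 0.5, "aperture": 0}
    - {"dz": 0.4, "aperture": 0}
    - {"aperture": 0}
    - {"aperture": 0}

```text
clock: 6.2
tcp_pos: [604.8, 132.6, 45.1]
eef_rot: [-3.141, -0.001, -3.121]
contact_force: [-0.1, 0.4, -5.0]
finger_gap: 0.683
grip_force: 30.0
```

```bash
python3 -c "
from h import *
plan(604,133,33,91.4)"
```

```text
t 6.2 tcp [604.8 132.6  45.1] J7 1.45 tool y ang 91.2 gap 60.1 grip 30.0
 delta tool [ 0.7  0.4 12.1] rotvec [-0.    -0.001 -0.004] ; after turn [ 0.8  0.4 12.1]
```

In the tool's units: 6 mm is 0.12, 4 mm is 0.08.

pendant:
  increments:
    - {"dz": 0.12, "aperture": 0}
    - {"dz": 0.08, "aperture": 0}
    - {"dz": 0.04, "aperture": 0}
    - {"dz": 0.02, "aperture": 0}
    - {"aperture": 0}
    - {"aperture": 0}

```text
clock: 6.8
tcp_pos: [605.1, 132.8, 32.6]
eef_rot: [3.141, 0.0, -3.119]
contact_force: [0.3, 0.2, -4.4]
finger_gap: 0.68
grip_force: 30.0
```

In the tool's units: 1 mm is 0.02.

pendant:
  increments:
    - {"dz": 0.02, "aperture": 0}
    - {"dz": 0.02, "aperture": 0}
    - {"aperture": 0}
    - {"aperture": 0}

```text
clock: 7.2
tcp_pos: [605.2, 132.8, 32.0]
eef_rot: [3.141, 0.001, -3.12]
contact_force: [-4.7, -2.2, 10.6]
finger_gap: 0.684
grip_force: 30.0
```

Contact; release, lift straight, then head up and look.

In the tool's units: -40 mm is -0.8, -30 mm is -0.6.

pendant:
  increments:
    - {"aperture": 1}
    - {"aperture": 1}
    - {"aperture": 1}
    - {"aperture": 1}
    - {"aperture": 1}
    - {"dz": -0.4, "aperture": 1}
    - {"dz": -0.6, "aperture": 1}
    - {"dz": -0.8, "aperture": 1}
    - {"dz": -0.4, "aperture": 1}
    - {"aperture": 1}

```text
clock: 8.2
tcp_pos: [607.0, 133.2, 143.8]
eef_rot: [3.14, 0.006, -3.12]
contact_force: [0.1, 0.1, -0.7]
finger_gap: 0.996
grip_force: 0.0
```

```bash
python3 -c "
from h import *
plan(455.3,299.3,120,66)"
```

```text
t 8.2 tcp [607.  133.2 143.8] J7 1.42 tool y ang 91.3 gap 87.6 grip 0.0
 delta tool [148.1 169.4  23.2] rotvec [0.003 0.005 0.441] ; after turn [206.2  90.1  23.8]
```

In the tool's units: 34 mm is 0.68, 32 mm is 0.64, 0.11 rad / 1.5708 = 0.07.

pendant:
  increments:
    - {"dx": 0.6, "dy": 0.68, "aperture": 1}
    - {"dx": 0.6, "dy": 0.68, "aperture": 1}
    - {"dx": 0.6, "dy": 0.68, "aperture": 1}
    - {"dx": 0.6, "dy": 0.68, "aperture": 1}
    - {"dx": 0.54, "dy": 0.64, "aperture": 1}
    - {"wz": 0.07, "aperture": 1}
    - {"wz": 0.07, "aperture": 1}
    - {"wz": 0.07, "aperture": 1}
    - {"wz": 0.07, "aperture": 1}
    - {"aperture": 1}
    - {"aperture": 1}

```text
clock: 9.3
tcp_pos: [453.9, 297.3, 139.6]
eef_rot: [-3.14, -0.0, 2.727]
contact_force: [-0.0, -0.3, -0.4]
finger_gap: 0.999
grip_force: 0.0
```

Run:
```python
from h import *
np.set_printoptions(precision=1,suppress=True)
plan(455.3,299.3,60,66)
im,d=bot.grab_frame("top"); P=cloud("top",d)
def blob(n,c,lo,hi,r):
    m=(P[...,2]>lo)&(P[...,2]<hi)&(np.hypot(P[...,0]-c[0],P[...,1]-c[1])<r)
    q=P[m]
    print(n,len(q),cv2.minAreaRect(q[:,:2].astype(np.float32)),q.mean(0),q.min(0),q.max(0))
blob("block",(602,133),45,70,75); blob("frame",(602,133),10,35,110)
cv2.imwrite("pics/c1.png",cv2.resize(im[150:300,140:400,::-1],None,fx=3,fy=3,interpolation=2))
```

```text
t 9.3 tcp [453.9 297.3 139.6] J7 0.62 tool y ang 66.3 gap 87.9 grip 0.0
 delta tool [-0.6  2.5 79.6] rotvec [-0. -0.  0.] ; after turn [-0.5  2.4 79.6]
block 629 ((602.4081420898438, 131.39613342285156), (85.2882080078125, 60.6319694519043), 0.5791050791740417) [601.  130.9  55.9] [559.6 100.7  45.1] [645.3 161.6  62.2]
frame 1254 ((602.2909545898438, 133.33738708496094), (141.20263671875, 120.81067657470703), 1.6320754289627075) [595.9 131.1  18.8] [530.9  71.6  10.1] [674.  194.8  32.9]
```

View pics/c1.png

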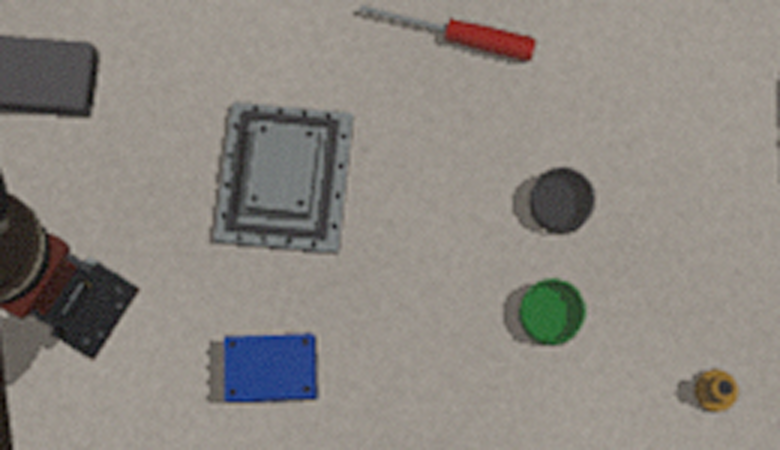

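The block sits inside the frame (crop pixel 285,168) with its top at 56 mm. Next I lower onto the spacer.

In the tool's units: 40 mm is 0.8, 35 mm is 0.7.

pendant:
  increments:
    - {"dx": -0.02, "dy": 0.04, "dz": 0.6, "aperture": 1}
    - {"dz": 0.8, "aperture": 1}
    - {"dz": 0.7, "aperture": 1}
    - {"dz": 0.3, "aperture": 1}
    - {"dz": 0.12, "aperture": 1}
    - {"aperture": 1}
    - {"aperture": 1}

```text
clock: 10.05
tcp_pos: [456.6, 299.2, 15.2]
eef_rot: [3.14, 0.001, 2.724]
contact_force: [-0.5, 0.9, 0.4]
finger_gap: 1.0
grip_force: 0.0
```

```bash
python3 -c "
from h import *
plan(455.3,299.3,3,66)"
```

```text
t 10.05 tcp [456.6 299.2  15.2] J7 0.69 tool y ang 66.1 gap 88.0 grip 0.0
 delta tool [ 1.3 -0.4 12.2] rotvec [0.001 0.001 0.002] ; after turn [ 1.3 -0.4 12.2]
```

In the tool's units: 7 mm is 0.14, 5 mm is 0.1.

pendant:
  increments:
    - {"dx": 0.02, "dz": 0.14, "aperture": 1}
    - {"dz": 0.1, "aperture": 1}
    - {"aperture": 1}
    - {"aperture": 0}
    - {"aperture": 0}
    - {"aperture": 0}
    - {"aperture": 0}
    - {"aperture": 0}
    - {"aperture": 0}
    - {"aperture": 0}
    - {"aperture": 0}

```text
clock: 11.15
tcp_pos: [455.3, 299.5, 2.5]
eef_rot: [3.141, 0.0, 2.724]
contact_force: [0.7, 0.6, 1.2]
finger_gap: 0.634
grip_force: 30.0
```

```bash
python3 -c "
from h import *
plan(455.3,299.3,3,66)"
```

```text
t 11.15 tcp [455.3 299.5   2.5] J7 0.69 tool y ang 66.1 gap 55.8 grip 30.0
 delta tool [-0.1 -0.2 -0.5] rotvec [0.    0.    0.001] ; after turn [-0.1 -0.2 -0.5]
```

In the tool's units: -40 mm is -0.8, -35 mm is -0.7.

pendant:
  increments:
    - {"dz": -0.3, "aperture": 0}
    - {"dz": -0.6, "aperture": 0}
    - {"dz": -0.8, "aperture": 0}
    - {"dz": -0.7, "aperture": 0}
    - {"aperture": 0}
    - {"aperture": 0}

```text
clock: 11.75
tcp_pos: [455.0, 299.3, 122.6]
eef_rot: [3.141, 0.0, 2.724]
contact_force: [1.0, 0.3, -2.4]
finger_gap: 0.632
grip_force: 30.0
```

```bash
python3 -c "
from h import *
plan(602.4,131.4,80,90.6)"
```

```text
t 11.75 tcp [455.  299.3 122.6] J7 0.63 tool y ang 66.1 gap 55.6 grip 30.0
 delta tool [-202.9  -93.7   42.5] rotvec [ 0.001  0.    -0.428] ; after turn [-145.7 -169.5   42.6]
```

In the tool's units: -34 mm is -0.68, -33 mm is -0.66, -0.107 rad / 1.5708 = -0.0681.

pendant:
  increments:
    - {"dx": -0.68, "dy": -0.3, "aperture": 0}
    - {"dx": -0.68, "dy": -0.32, "aperture": 0}
    - {"dx": -0.68, "dy": -0.3, "aperture": 0}
    - {"dx": -0.68, "dy": -0.32, "aperture": 0}
    - {"dx": -0.68, "dy": -0.3, "aperture": 0}
    - {"dx": -0.66, "dy": -0.32, "aperture": 0}
    - {"wz": -0.0681, "aperture": 0}
    - {"wz": -0.0681, "aperture": 0}
    - {"wz": -0.0681, "aperture": 0}
    - {"wz": -0.0681, "aperture": 0}
    - {"aperture": 0}
    - {"aperture": 0}

```text
clock: 12.95
tcp_pos: [602.0, 131.6, 120.8]
eef_rot: [-3.141, -0.003, -3.135]
contact_force: [-0.4, 0.1, -0.8]
finger_gap: 0.635
grip_force: 30.0
```

```bash
python3 -c "
from h import *
plan(602.4,131.4,70,90.6)"
```

```text
t 12.95 tcp [602.  131.6 120.8] J7 1.41 tool y ang 90.4 gap 55.9 grip 30.0
 delta tool [-0.5 -0.2 50.8] rotvec [-0.001 -0.003 -0.004] ; after turn [-0.4 -0.2 50.8]
```

In the tool's units: 20 mm is 0.4, 12 mm is 0.24.

pendant:
  increments:
    - {"dz": 0.4, "aperture": 0}
    - {"dz": 0.4, "aperture": 0}
    - {"dz": 0.24, "aperture": 0}
    - {"dz": 0.08, "aperture": 0}
    - {"dz": 0.04, "aperture": 0}
    - {"dz": 0.02, "aperture": 0}
    - {"aperture": 0}
    - {"aperture": 0}

```text
clock: 13.75
tcp_pos: [603.3, 132.0, 64.1]
eef_rot: [3.141, 0.001, -3.132]
contact_force: [-0.1, 0.2, -1.3]
finger_gap: 0.636
grip_force: 30.0
```

```bash
python3 -c "
from h import *
plan(602.4,131.4,58.5,90.6)"
```

```text
t 13.75 tcp [603.3 132.   64.1] J7 1.42 tool y ang 90.6 gap 55.9 grip 30.0
 delta tool [ 0.9 -0.6  5.5] rotvec [ 0.     0.001 -0.   ] ; after turn [ 0.9 -0.6  5.6]
```

In the tool's units: 2 mm is 0.04, -1 mm is -0.02.

pendant:
  increments:
    - {"dx": 0.02, "dy": -0.02, "dz": 0.04, "aperture": 0}
    - {"dz": 0.04, "aperture": 0}
    - {"dz": 0.02, "aperture": 0}
    - {"dz": 0.02, "aperture": 0}
    - {"aperture": 0}
    - {"aperture": 0}

```text
clock: 14.35
tcp_pos: [601.8, 130.8, 58.5]
eef_rot: [3.141, -0.0, -3.132]
contact_force: [-5.4, -0.6, 10.8]
finger_gap: 0.633
grip_force: 30.0
```

In the tool's units: -40 mm is -0.8, -30 mm is -0.6.

pendant:
  increments:
    - {"aperture": 1}
    - {"aperture": 1}
    - {"aperture": 1}
    - {"aperture": 1}
    - {"aperture": 1}
    - {"dz": -0.4, "aperture": 1}
    - {"dz": -0.6, "aperture": 1}
    - {"dz": -0.8, "aperture": 1}
    - {"aperture": 1}

```text
clock: 15.25
tcp_pos: [605.0, 131.4, 152.7]
eef_rot: [3.139, 0.008, -3.132]
contact_force: [0.6, -0.9, 0.2]
finger_gap: 0.998
grip_force: 0.0
```

```bash
python3 -c "
from h import *
plan(610.2,-138,120,90)"
```

```text
t 15.25 tcp [605.  131.4 152.7] J7 1.4 tool y ang 90.6 gap 87.8 grip 0.0
 delta tool [  -2.3 -269.5   32. ] rotvec [0.002 0.008 0.01 ] ; after turn [  -5.2 -269.4   32.7]
```

In the tool's units: -34 mm is -0.68, -33 mm is -0.66.

pendant:
  increments:
    - {"dx": -0.02, "dy": -0.68, "aperture": 1}
    - {"dy": -0.68, "aperture": 1}
    - {"dx": -0.02, "dy": -0.68, "aperture": 1}
    - {"dy": -0.68, "aperture": 1}
    - {"dx": -0.02, "dy": -0.68, "aperture": 1}
    - {"dy": -0.66, "aperture": 1}
    - {"dx": -0.02, "dy": -0.66, "aperture": 1}
    - {"dy": -0.66, "aperture": 1}
    - {"aperture": 1}
    - {"aperture": 1}

```text
clock: 16.25
tcp_pos: [608.3, -138.7, 146.8]
eef_rot: [3.141, -0.001, -3.133]
contact_force: [-0.2, 0.2, 0.0]
finger_gap: 1.002
grip_force: 0.0
```

Run:
```python
from h import *
np.set_printoptions(precision=1,suppress=True)
plan(610.2,-138,60,90)
im,d=bot.grab_frame("top"); P=cloud("top",d)
m=(P[...,2]>63)&(P[...,2]<85)&(np.hypot(P[...,0]-602,P[...,1]-132)<75); q=P[m]
print(len(q),cv2.minAreaRect(q[:,:2].astype(np.float32)),q.mean(0))
cv2.imwrite("pics/c2.png",cv2.resize(im[150:300,140:400,::-1],None,fx=3,fy=3,interpolation=2))
```

```text
t 16.25 tcp [ 608.3 -138.7  146.8] J7 1.87 tool y ang 90.5 gap 88.2 grip 0.0
 delta tool [-2.   0.7 86.8] rotvec [ 0. -0.  0.] ; after turn [-1.9  0.7 86.8]
534 ((601.181396484375, 129.48037719726562), (77.6568832397461, 56.423885345458984), 0.7305518984794617) [600.3 129.   70. ]
```

View pics/c2.png

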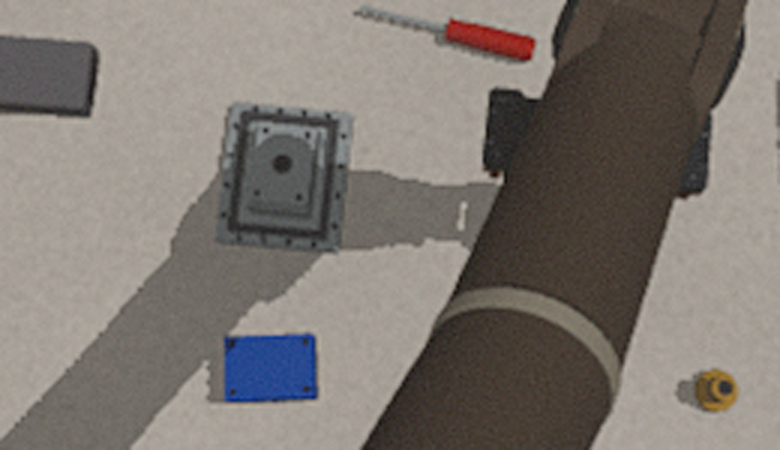

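The spacer sits square on the block, with its dimple at crop pixel (283,163) and its top at 70 mm. Now the dark cup.

In the tool's units: 40 mm is 0.8, 30 mm is 0.6.

pendant:
  increments:
    - {"dx": -0.02, "dy": 0.02, "dz": 0.6, "aperture": 1}
    - {"dz": 0.8, "aperture": 1}
    - {"dz": 0.6, "aperture": 1}
    - {"dz": 0.4, "aperture": 1}
    - {"aperture": 1}
    - {"aperture": 1}

```text
clock: 16.9
tcp_pos: [609.9, -135.7, 27.5]
eef_rot: [3.141, -0.0, -3.13]
contact_force: [0.7, 0.3, 1.4]
finger_gap: 1.001
grip_force: 0.0
```

```bash
python3 -c "
from h import *
plan(610.2,-138,5,90)"
```

```text
t 16.9 tcp [ 609.9 -135.7   27.5] J7 1.91 tool y ang 90.7 gap 88.1 grip 0.0
 delta tool [-0.3 -2.3 22.5] rotvec [ 0.    -0.     0.012] ; after turn [-0.3 -2.3 22.5]
```

In the tool's units: 12 mm is 0.24, 10 mm is 0.2.

pendant:
  increments:
    - {"dy": -0.04, "dz": 0.24, "aperture": 1}
    - {"dz": 0.2, "aperture": 1}
    - {"aperture": 1}
    - {"aperture": 0}
    - {"aperture": 0}
    - {"aperture": 0}
    - {"aperture": 0}
    - {"aperture": 0}
    - {"aperture": 0}
    - {"aperture": 0}
    - {"aperture": 0}

```text
clock: 18.0
tcp_pos: [609.9, -138.8, 5.7]
eef_rot: [3.141, 0.001, -3.131]
contact_force: [-0.7, 1.9, 5.6]
finger_gap: 0.707
grip_force: 30.0
```

```bash
python3 -c "
from h import *
plan(610.2,-138,5,90)"
```

```text
t 18.0 tcp [ 609.9 -138.8    5.7] J7 1.92 tool y ang 90.6 gap 62.2 grip 30.0
 delta tool [-0.3  0.8  0.7] rotvec [0.    0.001 0.01 ] ; after turn [-0.3  0.8  0.7]
```

In the tool's units: -40 mm is -0.8, -35 mm is -0.7.

pendant:
  increments:
    - {"dz": -0.3, "aperture": 0}
    - {"dz": -0.7, "aperture": 0}
    - {"dz": -0.8, "aperture": 0}
    - {"dz": -0.7, "aperture": 0}
    - {"aperture": 0}
    - {"aperture": 0}

```text
clock: 18.6
tcp_pos: [609.8, -139.3, 131.3]
eef_rot: [-3.141, 0.002, -3.132]
contact_force: [0.4, 1.0, -2.6]
finger_gap: 0.708
grip_force: 30.0
```

```bash
python3 -c "
from h import *
plan(602,130.5,120,90.6)"
```

```text
t 18.6 tcp [ 609.8 -139.3  131.3] J7 1.87 tool y ang 90.6 gap 62.3 grip 30.0
 delta tool [  5.1 269.9  11.2] rotvec [-0.     0.002 -0.   ] ; after turn [  5.  269.9  11.3]
```

In the tool's units: 30 mm is 0.6, 1 mm is 0.02.

pendant:
  increments:
    - {"dx": 0.02, "dy": 0.6, "aperture": 0}
    - {"dy": 0.6, "aperture": 0}
    - {"dx": 0.02, "dy": 0.6, "aperture": 0}
    - {"dy": 0.6, "aperture": 0}
    - {"dx": 0.02, "dy": 0.6, "aperture": 0}
    - {"dy": 0.6, "aperture": 0}
    - {"dx": 0.02, "dy": 0.6, "aperture": 0}
    - {"dy": 0.6, "aperture": 0}
    - {"dx": 0.02, "dy": 0.6, "aperture": 0}
    - {"aperture": 0}
    - {"aperture": 0}

```text
clock: 19.7
tcp_pos: [600.7, 131.1, 128.6]
eef_rot: [-3.14, -0.003, -3.13]
contact_force: [0.5, -0.3, -1.7]
finger_gap: 0.705
grip_force: 30.0
```

```bash
python3 -c "
from h import *
plan(602,130.5,80,90.6)"
```

```text
t 19.7 tcp [600.7 131.1 128.6] J7 1.41 tool y ang 90.7 gap 62.0 grip 30.0
 delta tool [-1.4 -0.6 48.6] rotvec [-0.001 -0.003  0.001] ; after turn [-1.3 -0.7 48.6]
```

In the tool's units: 20 mm is 0.4, 18 mm is 0.36.

pendant:
  increments:
    - {"dx": -0.02, "dz": 0.4, "aperture": 0}
    - {"dz": 0.36, "aperture": 0}
    - {"dz": 0.16, "aperture": 0}
    - {"dz": 0.04, "aperture": 0}
    - {"aperture": 0}
    - {"aperture": 0}

```text
clock: 20.3
tcp_pos: [603.4, 130.6, 83.1]
eef_rot: [3.141, 0.001, -3.132]
contact_force: [-0.3, -0.0, -2.2]
finger_gap: 0.705
grip_force: 30.0
```

```bash
python3 -c "
from h import *
plan(602,130.5,75.7,90.6)"
```

```text
t 20.3 tcp [603.4 130.6  83.1] J7 1.43 tool y ang 90.6 gap 62.1 grip 30.0
 delta tool [ 1.5 -0.1  7.4] rotvec [ 0.     0.001 -0.001] ; after turn [ 1.4 -0.1  7.4]
```

pendant:
  increments:
    - {"dx": 0.02, "dz": 0.06, "aperture": 0}
    - {"dz": 0.04, "aperture": 0}
    - {"dz": 0.02, "aperture": 0}
    - {"dz": 0.02, "aperture": 0}
    - {"aperture": 0}
    - {"aperture": 0}

```text
clock: 20.9
tcp_pos: [601.9, 131.0, 75.7]
eef_rot: [3.141, 0.0, -3.131]
contact_force: [-2.9, -0.6, 2.7]
finger_gap: 0.707
grip_force: 30.0
```

In the tool's units: -40 mm is -0.8, -30 mm is -0.6.

pendant:
  increments:
    - {"aperture": 1}
    - {"aperture": 1}
    - {"aperture": 1}
    - {"aperture": 1}
    - {"aperture": 1}
    - {"dz": -0.4, "aperture": 1}
    - {"dz": -0.6, "aperture": 1}
    - {"dz": -0.8, "aperture": 1}
    - {"aperture": 1}

```text
clock: 21.8
tcp_pos: [605.0, 131.3, 170.8]
eef_rot: [3.139, 0.008, -3.132]
contact_force: [0.3, 0.7, 0.2]
finger_gap: 0.999
grip_force: 0.0
```

```bash
python3 -c "
from h import *
plan(446.8,-301.2,150,90)"
```

```text
t 21.8 tcp [605.  131.3 170.8] J7 1.4 tool y ang 90.6 gap 88.0 grip 0.0
 delta tool [ 162.6 -431.    18.4] rotvec [0.002 0.008 0.01 ] ; after turn [ 158.2 -432.5   20.8]
```

In the tool's units: -39 mm is -0.78, 15 mm is 0.3.

pendant:
  increments:
    - {"dx": 0.28, "dy": -0.78, "aperture": 1}
    - {"dx": 0.28, "dy": -0.78, "aperture": 1}
    - {"dx": 0.28, "dy": -0.78, "aperture": 1}
    - {"dx": 0.28, "dy": -0.78, "aperture": 1}
    - {"dx": 0.28, "dy": -0.78, "aperture": 1}
    - {"dx": 0.28, "dy": -0.78, "aperture": 1}
    - {"dx": 0.28, "dy": -0.78, "aperture": 1}
    - {"dx": 0.28, "dy": -0.78, "aperture": 1}
    - {"dx": 0.28, "dy": -0.78, "aperture": 1}
    - {"dx": 0.28, "dy": -0.78, "aperture": 1}
    - {"dx": 0.3, "dy": -0.78, "aperture": 1}
    - {"aperture": 1}

```text
clock: 23.0
tcp_pos: [448.1, -305.7, 165.5]
eef_rot: [-3.139, -0.001, -3.14]
contact_force: [-0.2, 0.2, 0.0]
finger_gap: 0.997
grip_force: 0.0
```

Run:
```python
from h import *
np.set_printoptions(precision=1,suppress=True)
plan(446.8,-301.2,90,90)
im,d=bot.grab_frame("top"); P=cloud("top",d)
m=(P[...,2]>92)&(P[...,2]<112)&(np.hypot(P[...,0]-602,P[...,1]-132)<75); q=P[m]
print(len(q),cv2.minAreaRect(q[:,:2].astype(np.float32)),q.mean(0),cv2.minEnclosingCircle(q[:,:2].astype(np.float32)))
f=P[(np.hypot(P[...,0]-602,P[...,1]-130)<18)]; print(np.median(f[:,2]))
cv2.imwrite("pics/c3.png",cv2.resize(im[150:300,140:400,::-1],None,fx=3,fy=3,interpolation=2))
```

```text
t 23.0 tcp [ 448.1 -305.7  165.5] J7 2.24 tool y ang 90.1 gap 87.7 grip 0.0
 delta tool [ 1.2  4.7 75.4] rotvec [-0. -0.  0.] ; after turn [ 1.3  4.5 75.5]
99 ((601.595458984375, 128.73672485351562), (61.54793930053711, 60.06114959716797), 33.142887115478516) [601.3 129.4  99.1] ((601.86767578125, 129.10317993164062), 31.313562393188477)
76.62553272977266
```

View pics/c3.png

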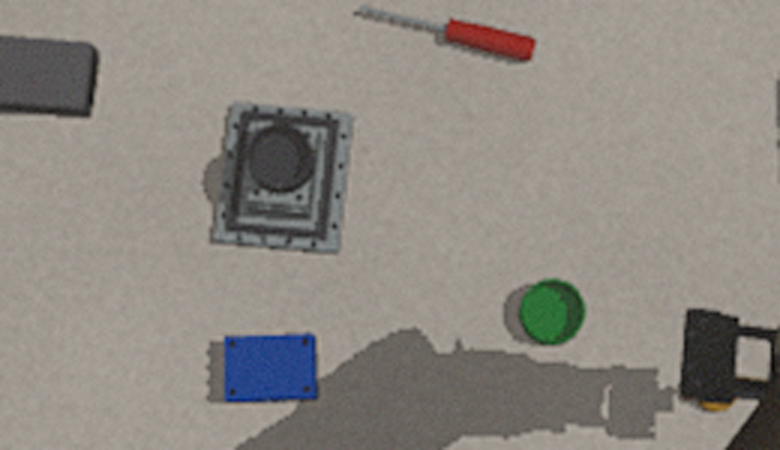

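The cup is upright on the spacer (crop pixel 280,158), with its floor at about 76 mm and its rim at 100 mm. Now the hub.

In the tool's units: 35 mm is 0.7, 30 mm is 0.6.

pendant:
  increments:
    - {"dx": 0.02, "dy": 0.08, "dz": 0.6, "aperture": 1}
    - {"dz": 0.7, "aperture": 1}
    - {"dz": 0.6, "aperture": 1}
    - {"dz": 0.4, "aperture": 1}
    - {"aperture": 1}
    - {"aperture": 1}

```text
clock: 23.65
tcp_pos: [450.7, -294.8, 50.4]
eef_rot: [3.141, -0.001, -3.13]
contact_force: [0.1, -0.1, 0.5]
finger_gap: 1.0
grip_force: 0.0
```

```bash
python3 -c "
from h import *
plan(446.8,-301.2,28.5,90)"
```

```text
t 23.65 tcp [ 450.7 -294.8   50.4] J7 2.31 tool y ang 90.6 gap 88.0 grip 0.0
 delta tool [ 3.9 -6.4 21.9] rotvec [ 0.001 -0.001  0.011] ; after turn [ 3.9 -6.4 21.9]
```

In the tool's units: 12 mm is 0.24, 9 mm is 0.18.

pendant:
  increments:
    - {"dx": 0.08, "dy": -0.12, "aperture": 1}
    - {"dz": 0.24, "aperture": 1}
    - {"dz": 0.18, "aperture": 1}
    - {"aperture": 1}
    - {"aperture": 1}

```text
clock: 24.15
tcp_pos: [446.1, -301.5, 29.0]
eef_rot: [3.141, -0.001, -3.131]
contact_force: [-0.6, -0.3, 0.1]
finger_gap: 1.005
grip_force: 0.0
```

```bash
python3 -c "
from h import *
plan(446.8,-301.2,28.5,90)"
```

```text
t 24.15 tcp [ 446.1 -301.5   29. ] J7 2.34 tool y ang 90.6 gap 88.4 grip 0.0
 delta tool [-0.7  0.3  0.5] rotvec [ 0.    -0.001  0.01 ] ; after turn [-0.7  0.3  0.5]
```

In the tool's units: -0.5 mm is -0.01.

pendant:
  increments:
    - {"dx": -0.01, "aperture": 0}
    - {"aperture": 0}
    - {"aperture": 0}
    - {"aperture": 0}
    - {"aperture": 0}
    - {"aperture": 0}
    - {"aperture": 0}
    - {"aperture": 0}
    - {"aperture": 0}
    - {"aperture": 0}
    - {"aperture": 0}
    - {"aperture": 0}

```text
clock: 25.35
tcp_pos: [446.8, -301.6, 29.3]
eef_rot: [3.141, -0.0, -3.131]
contact_force: [0.3, 0.9, 0.8]
finger_gap: 0.261
grip_force: 30.0
```

```bash
python3 -c "
from h import *
plan(446.8,-301.2,28.5,90)"
```

```text
t 25.35 tcp [ 446.8 -301.6   29.3] J7 2.34 tool y ang 90.6 gap 23.0 grip 30.0
 delta tool [-0.   0.4  0.8] rotvec [ 0.   -0.    0.01] ; after turn [-0.   0.4  0.8]
```

In the tool's units: -40 mm is -0.8, -30 mm is -0.6.

pendant:
  increments:
    - {"dz": -0.3, "aperture": 0}
    - {"dz": -0.6, "aperture": 0}
    - {"dz": -0.8, "aperture": 0}
    - {"dz": -0.8, "aperture": 0}
    - {"dz": -0.5, "aperture": 0}
    - {"aperture": 0}
    - {"aperture": 0}

```text
clock: 26.05
tcp_pos: [446.7, -301.4, 179.0]
eef_rot: [3.141, 0.0, -3.131]
contact_force: [0.2, 0.2, -3.2]
finger_gap: 0.257
grip_force: 30.0
```

```bash
python3 -c "
from h import *
plan(602,130.3,170,90.6)"
```

```text
t 26.05 tcp [ 446.7 -301.4  179. ] J7 2.24 tool y ang 90.6 gap 22.6 grip 30.0
 delta tool [-159.8  430.1    9.2] rotvec [ 0.  0. -0.] ; after turn [-159.8  430.1    9. ]
```

In the tool's units: 39 mm is 0.78, -15 mm is -0.3.

pendant:
  increments:
    - {"dx": -0.28, "dy": 0.78, "aperture": 0}
    - {"dx": -0.3, "dy": 0.78, "aperture": 0}
    - {"dx": -0.28, "dy": 0.78, "aperture": 0}
    - {"dx": -0.3, "dy": 0.78, "aperture": 0}
    - {"dx": -0.28, "dy": 0.78, "aperture": 0}
    - {"dx": -0.3, "dy": 0.78, "aperture": 0}
    - {"dx": -0.28, "dy": 0.78, "aperture": 0}
    - {"dx": -0.3, "dy": 0.78, "aperture": 0}
    - {"dx": -0.28, "dy": 0.78, "aperture": 0}
    - {"dx": -0.3, "dy": 0.78, "aperture": 0}
    - {"dx": -0.28, "dy": 0.78, "aperture": 0}
    - {"aperture": 0}

```text
clock: 27.25
tcp_pos: [600.7, 136.6, 176.2]
eef_rot: [3.139, -0.004, -3.123]
contact_force: [-0.2, -0.5, -1.4]
finger_gap: 0.255
grip_force: 30.0
```

Run:
```python
from h import *
plan(602,130.3,135,90.6)
im,d=bot.grab_frame("scene")
u,v=map(int,pix("scene",(602,131,100))); print(u,v)
cv2.imwrite("pics/s4.png",cv2.resize(im[max(v-90,0):v+50,u-90:u+90,::-1],None,fx=4,fy=4,interpolation=2))
```

```text
t 27.25 tcp [600.7 136.6 176.2] J7 1.4 tool y ang 91.1 gap 22.5 grip 30.0
 delta tool [-1.3 -6.4 41.1] rotvec [ 0.002 -0.004  0.008] ; after turn [-1.2 -6.3 41.2]
293 168
```

View pics/s4.png

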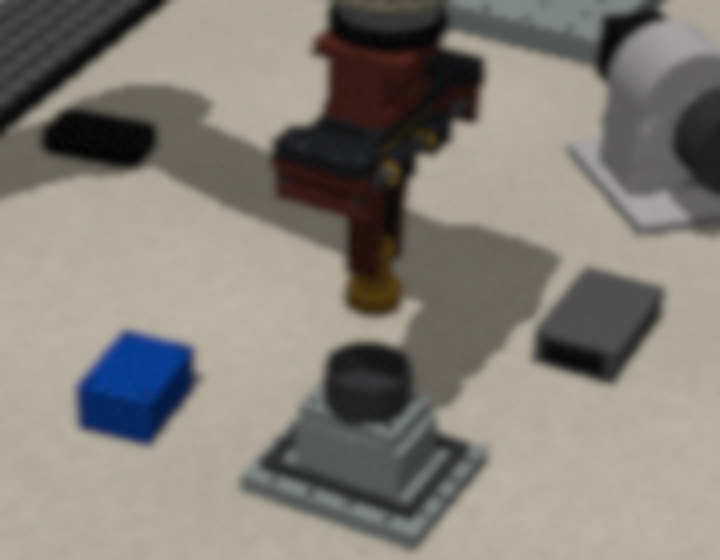

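The hub (375,290) hangs upright above the cup (368,380), and the stack is straight.

In the tool's units: 20 mm is 0.4, 15 mm is 0.3.

pendant:
  increments:
    - {"dx": -0.02, "dy": -0.06, "aperture": 0}
    - {"dy": -0.06, "aperture": 0}
    - {"dz": 0.4, "aperture": 0}
    - {"dz": 0.3, "aperture": 0}
    - {"aperture": 0}
    - {"aperture": 0}
    - {"aperture": 0}

```text
clock: 28.0
tcp_pos: [602.9, 122.8, 145.0]
eef_rot: [3.141, 0.001, -3.132]
contact_force: [-0.7, 0.3, -1.7]
finger_gap: 0.258
grip_force: 30.0
```

```bash
python3 -c "
from h import *
plan(602,130.3,105.3,90.6)"
```

```text
t 28.0 tcp [602.9 122.8 145. ] J7 1.42 tool y ang 90.6 gap 22.7 grip 30.0
 delta tool [ 0.9  7.5 39.7] rotvec [ 0.     0.001 -0.001] ; after turn [ 0.8  7.6 39.7]
```

In the tool's units: 8 mm is 0.16, 4 mm is 0.08.

pendant:
  increments:
    - {"dy": 0.08, "aperture": 0}
    - {"dy": 0.07, "aperture": 0}
    - {"dz": 0.16, "aperture": 0}
    - {"aperture": 0}
    - {"aperture": 0}
    - {"aperture": 0}

```text
clock: 28.6
tcp_pos: [602.4, 130.3, 136.3]
eef_rot: [-3.141, -0.0, -3.132]
contact_force: [0.5, 0.3, -1.8]
finger_gap: 0.259
grip_force: 30.0
```

```bash
python3 -c "
from h import *
plan(602,130.3,105.3,90.6)"
```

```text
t 28.6 tcp [602.4 130.3 136.3] J7 1.41 tool y ang 90.6 gap 22.8 grip 30.0
 delta tool [ 0.4  0.  31. ] rotvec [-0. -0. -0.] ; after turn [ 0.4  0.  31. ]
```

In the tool's units: 10 mm is 0.2, 5 mm is 0.1.

pendant:
  increments:
    - {"dz": 0.2, "aperture": 0}
    - {"dz": 0.2, "aperture": 0}
    - {"dz": 0.1, "aperture": 0}
    - {"dz": 0.06, "aperture": 0}
    - {"aperture": 0}
    - {"aperture": 0}

```text
clock: 29.2
tcp_pos: [602.5, 130.4, 108.4]
eef_rot: [-3.142, 0.0, -3.131]
contact_force: [-0.4, -0.3, -2.3]
finger_gap: 0.263
grip_force: 30.0
```

```bash
python3 -c "
from h import *
plan(602,130.3,105.3,90.6)"
```

```text
t 29.2 tcp [602.5 130.4 108.4] J7 1.42 tool y ang 90.6 gap 23.1 grip 30.0
 delta tool [ 0.5 -0.1  3.1] rotvec [-0.  0. -0.] ; after turn [ 0.5 -0.1  3.1]
```

In the tool's units: 1 mm is 0.02, 0.5 mm is 0.01.

pendant:
  increments:
    - {"dz": 0.02, "aperture": 0}
    - {"dz": 0.02, "aperture": 0}
    - {"dz": 0.02, "aperture": 0}
    - {"dz": 0.01, "aperture": 0}
    - {"aperture": 0}
    - {"aperture": 0}

```text
clock: 29.8
tcp_pos: [602.7, 130.6, 105.3]
eef_rot: [3.141, 0.001, -3.131]
contact_force: [-1.2, -1.0, 3.6]
finger_gap: 0.259
grip_force: 30.0
```

In the tool's units: -35 mm is -0.7, -30 mm is -0.6.

pendant:
  increments:
    - {"aperture": 0.6}
    - {"aperture": 0.6}
    - {"aperture": 0.6}
    - {"aperture": 0.6}
    - {"aperture": 0.6}
    - {"dz": -0.4, "aperture": 0.6}
    - {"dz": -0.6, "aperture": 0.6}
    - {"dz": -0.7, "aperture": 0.6}
    - {"dz": -0.4, "aperture": 0.6}
    - {"aperture": 0.6}

```text
clock: 30.8
tcp_pos: [604.2, 130.7, 213.2]
eef_rot: [3.14, 0.005, -3.132]
contact_force: [1.1, 0.3, 0.8]
finger_gap: 0.599
grip_force: 0.0
```

pendant:
  increments:
    - {"dx": 0.4, "dy": -0.7, "dz": -0.1, "aperture": 0.6}
    - {"dx": 0.4, "dy": -0.7, "aperture": 0.6}
    - {"dx": 0.4, "dy": -0.7, "aperture": 0.6}
    - {"dx": 0.4, "dy": -0.7, "aperture": 0.6}
    - {"dx": 0.4, "dy": -0.7, "aperture": 0.6}
    - {"dx": 0.2, "dy": -0.7, "aperture": 0.6}
    - {"aperture": 0.6}
    - {"aperture": 0.6}
    - {"aperture": 0.6}

```text
clock: 31.7
tcp_pos: [494.7, -79.5, 214.2]
eef_rot: [3.141, -0.001, -3.13]
contact_force: [-0.3, -0.1, -0.7]
finger_gap: 0.602
grip_force: 0.0
```

Run:
```python
from h import *
np.set_printoptions(precision=1,suppress=True)
a,d=bot.grab_frame("top");P=cloud("top",d)
m=(P[...,2]>112)&(P[...,2]<132)&(np.hypot(P[...,0]-602,P[...,1]-130)<50); q=P[m]
print(len(q),q.mean(0),cv2.minAreaRect(q[:,:2].astype(np.float32)))
m=(P[...,2]>92)&(P[...,2]<108)&(np.hypot(P[...,0]-602,P[...,1]-130)<50); q=P[m]
print(len(q),cv2.minEnclosingCircle(q[:,:2].astype(np.float32)))
b,_=bot.grab_frame("scene")
A=cv2.resize(a[180:250,200:270],(500,500),interpolation=2);B=cv2.resize(b[130:220,250:340],(300,300),interpolation=2)
o=np.zeros((500,800,3),np.uint8);o[:,:500]=A;o[:300,500:]=B;cv2.imwrite("pics/f.png",o[...,::-1])
```

```text
66 [601.4 128.8 121.4] ((600.9854736328125, 128.8358612060547), (21.77775001525879, 22.4196834564209), 51.5993766784668)
131 ((603.2380981445312, 129.10879516601562), 31.59626579284668)
```

View pics/f.png

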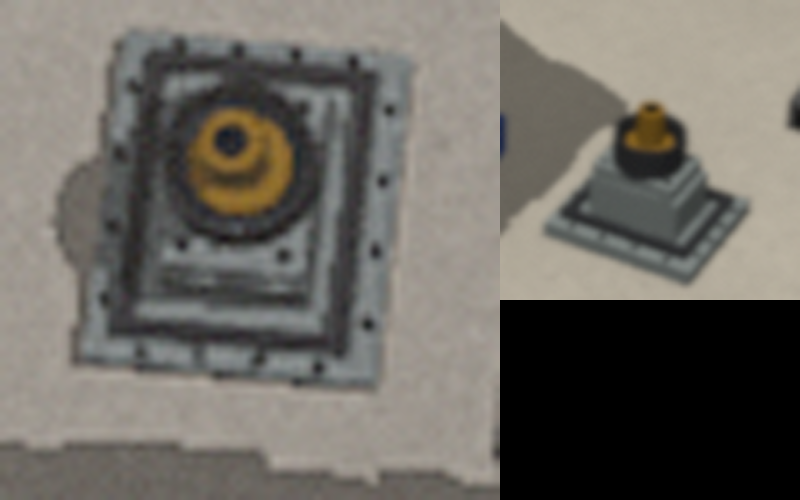

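The hub stands upright and centred in the cup (240,160), with its top at 121–122 mm as expected. The arm is clear of the stack.

```bash
python3 -c "
from station import bot
print(bot.close_job())"
```

```text
the job is handed in; nothing more can be done
None
```

The jig is built and handed in: block in the frame, then spacer, cup and hub, each released and at the right height by the top camera; the screwdriver, power supply and safety glasses were not touched, and the hand-in returned no verdict.

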